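Load sample jars on a sprung scale to the red mark

ROBOT

A 6-joint arm with a two-finger parallel gripper is mounted at the origin on a cart in front of the work surface, level with it; the furniture and walls round the work are solid. World frame = base frame: x ahead of the robot, y to its left, z up, the work surface at z = 0. Lengths are in mm, angles in rad, forces in N, time in s.
With the tool pointing down it reaches from about 300 to 775 mm from the base axis. Payload 14.6 kg.
Tool frame: the origin (TCP) lies where the fingers leave the gripper's body, on its centre line; the fingertips stand 97 mm ahead of it and the grasp point (between the pads) lies ahead of it (grip_depth is the z of the grasp point in the tool frame, in mm); z points along the fingers, y is the line along which they close (so a half turn about z gives the same grasp; the last joint's range is limited). The gripper opens to 94 mm and grips with 3 to 60 N. Pads are 16 mm wide; open, the fingers measure 119 mm over their backs; the gripper's body (75 mm by 177 mm) begins 78 mm behind the grasp point.
Start: joints at [-1.191, 0.3, 1.521, -0, 1.321, -0.067], TCP at [237.637, -496.003, 302.646] pointing down, gripper open.
Joint ranges: [-3.03, 3.03], [-0.79, 2.21], [0.23, 2.52], [-1.04, 4.18], [0, 3.07], [-2.55, 2.55]. Speed limits (rad/s): [2.22, 2.22, 2.57, 3.14, 3.14, 3.14].

INTERFACE

Orientations are given as [roll, pitch, yaw] about the fixed x, y, z axes, in that order (R = Rz(yaw) Ry(pitch) Rx(roll)).
In Python, from cell import read_state, camera, sign_off, regions_of, spot_point, grip_depth gives the robot as it stands. The module is installed in compiled form; this text tells all that it offers.
- The arm moves only by the tool send_rows, never from a script. Its argument "series" is a list of rows, each a list of 3 entries, a list of its own where there are three numbers: the shift along the world's x, y, z in mm, then the turn about the world's z in degrees, then the closure, from -1 (fully open) to 1 (shut), so that 0 is half open. A call has 1 to 12 rows; each row shifts and turns the commanded pose from where the row before left it; what a row does not reach is not made up. A row lasts 1/10 s, in which the tool goes at most 50 mm and 8.59 degrees, less where a joint would pass 70% of its speed; a pose out of reach is approached as far as the arm can. A call is refused whole if a number of a shift passes 50 or a number of a turn 8.59, either way. A call with a gripper value outside its range is refused whole. The fingers move at their own pace and stop on an object; "squeeze" is the grip in N (left out, the last holds). Time passes only in rows, so rows that do not move let the fingers close. It gives the time, the measured TCP pose, the force, the opening and the grip force at its end, in the units of the state.
- read_state(): the state, without advancing time (a new reading comes with each control period).
- camera(name): name is "scene" or "top" or "wrist"; returns a dict with "color" (420x560x3 uint8, blue, green, red), "fx", "fy", "cx", "cy" (pixels), "camera_from_world" (4x4, takes a point from world to camera coordinates). Camera axes: x right, y down, z forward; pixel columns grow to the right and rows downward; lengths in mm; the calibration is good to about 2 mm. A picture is of the moment at which its call begins. There is no depth.
- sign_off(): hands the job in; it is judged then, once.
Trained networks look in a picture, given as the dict that the camera call returned (one of the last four; its "shot" number tells which), for a name from the list of things; names that differ only in an ending like _2 or _b are one class to them, and where a whole thing is asked for, a point or a joint stands for the part that bears it (a point fixed in the world has none). Each returns a list of dicts, best first, with "confidence" (0 to 1); they miss things now and then, are a little off and sometimes report something else, mostly with a low value. They report only what shows in the picture. A call takes as long as a camera call. They do not tell look-alikes from the thing itself.
- regions_of(thing, picture): "mask" (420x560 bool, what is visible of it).
- spot_point(thing, picture): "point" ([x, y, z] in mm, in the coordinates of the camera as it stood for that picture, good to about 4 mm: a listed point, or the origin of a listed thing).
The state is a dict: "clock": time; "joints": joint angles; "qd": joint speeds; "effort": joint torques, N m; "eef_pos": TCP position; "eef_rot": TCP orientation; "wrist_force": force on the tool from outside, world axes, zero at the start; "moment": the same for the moment, N m; "finger_gap": finger opening in mm; "finger_force": force on a finger pad.
Only numpy, scipy, OpenCV 4.12 (cv2) and the standard library are available. Lean on these libraries where they do the work, as an engineer would, in place of code of your own. Each camera call takes 0.05 s, during which the arm holds its last target. There are 200 camera calls.

TASK

Set the blue-capped sample jars on the pan of the sprung scale, upright and one at a time, just until the pan's black pointer has sunk to the red mark or below it, then stop: if the first jar is enough, leave the second standing on the worktop. Do not put the white-capped or black-capped jar on the pan.

Things in the scene. Friction and masses are not known exactly. Their poses are not given: they have to be found in the camera images.
- pan: aluminium tray of a sprung scale (blue base), 120 mm in its x, 200 in its y, rim 8 mm above the floor. Origin: top of its floor, centre, z up; 120 mm above the worktop when empty. It slides straight down 25 mm per 0.15 kg, settles in 1 s. Both jars fit, 90 mm apart along y. A black pointer at its +y end, level with the origin, moves over a white board at y = +140 mm (top 142 mm above the worktop).
- mark: red clip, fixed on the white board beside the pan's +y end, with a red line 4 mm thick across the board. Origin on the middle of the line: the pointer is at the mark when the pan's origin is as high as the mark's. It lies 10 to 42 mm below the empty pan's origin: one or two blue-capped jars reach it.
- jar_a: sample jar with a BLUE screw cap, white body, 54 mm high; body 42 mm and cap 44 mm in diameter, cap from 40 to 54 mm up; origin at the centre of its underside, z up. Weighs about 0.15 kg. The other blue-capped jar is the same kind. Starts standing on the worktop.
- jar_b: sample jar with a BLUE screw cap, white body, 54 mm high; body 42 mm and cap 44 mm in diameter, cap from 40 to 54 mm up; origin at the centre of its underside, z up. Weighs about 0.15 kg. The other blue-capped jar is the same kind. Starts standing on the worktop. White- and black-capped jars are heavier bystanders.
Things that resemble listed ones, but are neither listed nor needed, are in the scene too. Leave any brown look-alike of the jar_b alone.

How it is judged (in metres and radians):
On the way:
1. one blue-capped jar alone stands upright on the pan, let go ((((z of jar_a in the frame of pan between -0.005 and 0.012 m and x of jar_a in the frame of pan between -0.06 and 0.06 m and y of jar_a in the frame of pan between -0.1 and 0.1 m and angle between jar_a's own z axis and vertical below 0.17 rad) and not (z of jar_b in the frame of pan between -0.005 and 0.012 m and x of jar_b in the frame of pan between -0.06 and 0.06 m and y of jar_b in the frame of pan between -0.1 and 0.1 m and angle between jar_b's own z axis and vertical below 0.17 rad) and contact force between the fingers and jar_a below 0.1 N) or ((z of jar_b in the frame of pan between -0.005 and 0.012 m and x of jar_b in the frame of pan between -0.06 and 0.06 m and y of jar_b in the frame of pan between -0.1 and 0.1 m and angle between jar_b's own z axis and vertical below 0.17 rad) and not (z of jar_a in the frame of pan between -0.005 and 0.012 m and x of jar_a in the frame of pan between -0.06 and 0.06 m and y of jar_a in the frame of pan between -0.1 and 0.1 m and angle between jar_a's own z axis and vertical below 0.17 rad) and contact force between the fingers and jar_b below 0.1 N))), for 0.2 s.
At the end, for the whole second after the job is handed in: At least one blue-capped jar stands upright (within 10 degrees) on the pan, the other one likewise on the pan or on the worktop; the pan is at rest with its pointer at or below the red mark (at most 3 mm above it, and not more than 28 mm below it, which would be one jar too many); nothing is moving (((z of jar_a in the frame of pan between -0.005 and 0.012 m and x of jar_a in the frame of pan between -0.06 and 0.06 m and y of jar_a in the frame of pan between -0.1 and 0.1 m and angle between jar_a's own z axis and vertical below 0.17 rad) or (z of jar_b in the frame of pan between -0.005 and 0.012 m and x of jar_b in the frame of pan between -0.06 and 0.06 m and y of jar_b in the frame of pan between -0.1 and 0.1 m and angle between jar_b's own z axis and vertical below 0.17 rad)) and ((z of jar_a in the frame of pan between -0.005 and 0.012 m and x of jar_a in the frame of pan between -0.06 and 0.06 m and y of jar_a in the frame of pan between -0.1 and 0.1 m and angle between jar_a's own z axis and vertical below 0.17 rad) or (height (world z) of jar_a between -0.01 and 0.012 m and angle between jar_a's own z axis and vertical below 0.17 rad)) and ((z of jar_b in the frame of pan between -0.005 and 0.012 m and x of jar_b in the frame of pan between -0.06 and 0.06 m and y of jar_b in the frame of pan between -0.1 and 0.1 m and angle between jar_b's own z axis and vertical below 0.17 rad) or (height (world z) of jar_b between -0.01 and 0.012 m and angle between jar_b's own z axis and vertical below 0.17 rad)) and z of pan in the frame of mark between -0.028 and 0.003 m and linear speed of pan below 0.01 m/s and linear speed of each of jar_a, jar_b below 0.02 m/s); the robot touches nothing.
It also fails if it takes over 56 s, if anything falls off the work surface, if the arm or the gripper's body presses on something with over 40 N, if the wrist force passes 120 N, or if a joint passes its speed limit or range.

## Working session

There is one attempt and no reset: what is moved stays moved. The work goes in short steps, Python scripts to look and compute and a tool call to move; the robot and the scene stay as the last step left them, time stands still between calls to the robot, and variables do not carry over. Pictures are saved under pics/ and viewed, at most 10 in all, crops included, and the job is handed in when it is done.

Besides the shell and the picture viewer there is one more tool, called after "Emit:" as name([rows], argument=value, ...), one row to a line, values as JSON. send_rows: Moves the arm, as the interface text tells. Its arguments: {"type":"object","properties":{"series":{"type":"array"},"squeeze":{"type":"number"}},"required":["series"]}

```bash
mkdir -p pics; cat > h.py <<'E'
import numpy as np, cv2
from cell import *
def world(pic,p):
    return (np.linalg.inv(pic["camera_from_world"])@np.r_[p,1])[:3].round(1)
def pix(pic,P):
    c=(pic["camera_from_world"]@np.r_[P,1])[:3]; return (int(c[0]/c[2]*pic["fx"]+pic["cx"]),int(c[1]/c[2]*pic["fy"]+pic["cy"]))
def ray(pic,u,v,z):
    M=np.linalg.inv(pic["camera_from_world"]); o=M[:3,3]; d=M[:3,:3]@np.array([(u-pic["cx"])/pic["fx"],(v-pic["cy"])/pic["fy"],1])
    return (o+d*(z-o[2])/d[2]).round(1)
E
python3 - <<'E'
from h import *
print(grip_depth if not callable(grip_depth) else grip_depth(), read_state())
for n in ("top","scene"):
    p=camera(n); cv2.imwrite(f"pics/{n}0.png",p["color"])
    for t in ("pan","mark","jar_a"):
        for r in spot_point(t,p): 
            w=world(p,r["point"]); print(n,t,w,round(r["confidence"],2),pix(p,w))
E
```

```text
78.39999999999999 {'clock': 0.0, 'joints': array([-1.19056191e+00,  3.00505554e-01,  1.52157268e+00,  1.08981761e-06,
        1.32071574e+00, -6.66084646e-02]), 'qd': array([ 0.00096313,  0.00038951, -0.00070647,  0.00065005,  0.0025432 ,
       -0.00078009]), 'effort': array([ 6.79609893e-04, -5.31806552e+01, -3.52736378e+01,  7.09151826e-02,
        2.43266195e-02, -1.25912952e-04]), 'eef_pos': array([ 237.60459941, -495.86424858,  302.07092009]), 'eef_rot': array([-3.14039406e+00, -8.10124135e-05,  4.46842559e-01]), 'wrist_force': array([ 0.43920382, -0.13205454,  0.17366695]), 'moment': array([ 0.022978  , -0.03227166, -0.03019185]), 'finger_force': 0.0, 'finger_gap': 94.07776157604187}
top pan [510.7 -39.7 119.7] 0.96 (291, 194)
top mark [488.   96.9  88.5] 0.53 (235, 207)
top jar_a [ 460.  -375.4   -5. ] 0.79 (421, 218)
top jar_a [ 535.9 -331.8   -1.8] 0.78 (402, 189)
top jar_a [408.2 320.7  -5.2] 0.63 (156, 245)
scene pan [505.  -44.3 117.4] 0.76 (289, 202)
scene mark [489.6  94.3  83.2] 0.45 (255, 229)
scene jar_a [397.6 320.7   4. ] 0.82 (207, 301)
```

View pics/top0.png

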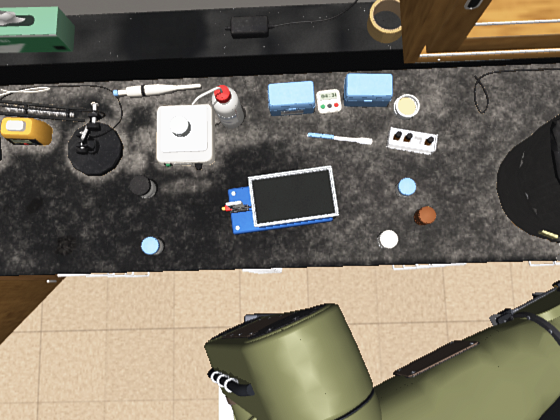

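View pics/scene0.png

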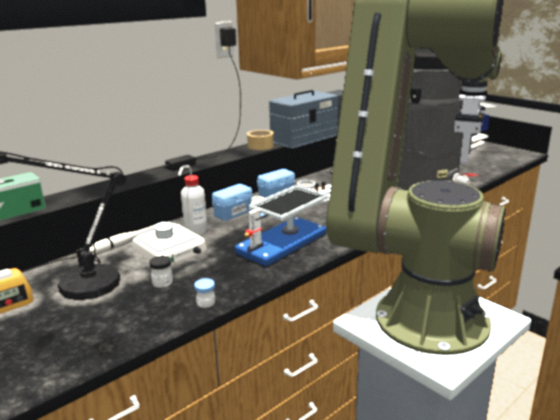

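The top view shows blue caps at (407,186) and (151,245). The bystanders are brown at (427,214), white at (389,239) and black at (143,187). The pan covers (250–338, 168–228), with its pointer and board at about (235,207).

```bash
python3 - <<'E'
from h import *
p=camera("top"); c=p["color"]; hsv=cv2.cvtColor(c,cv2.COLOR_BGR2HSV)
for (u,v) in [(407,186),(151,245)]:
    m=np.zeros(c.shape[:2],np.uint8); m[v-14:v+15,u-14:u+15]=1
    b=(m>0)&(hsv[...,0]>90)&(hsv[...,0]<125)&(hsv[...,1]>70)&(hsv[...,2]>120)
    ys,xs=np.nonzero(b); (cx,cy),r=cv2.minEnclosingCircle(np.c_[xs,ys].astype(np.float32)); print(b.sum(),xs.mean(),ys.mean(),cx,cy,r,ray(p,cx,cy,54),ray(p,xs.mean(),ys.mean(),54))
for n,(u,v) in dict(brown=(427,214),white=(389,239),black=(143,187)).items(): print(n,ray(p,u,v,54))
r=regions_of("pan",p)[0]; m=r["mask"].astype(np.uint8); print(r["confidence"],m.sum())
rc=cv2.minAreaRect(np.argwhere(m)[:,::-1].astype(np.float32)); bx=cv2.boxPoints(rc); W=[ray(p,*q,128) for q in bx]; print(rc,W,np.mean(W,0))
x0,y0=210,150; cr=cv2.resize(c[150:250,210:350],None,fx=5,fy=5,interpolation=cv2.INTER_CUBIC); cv2.imwrite("pics/top1.png",cr)
s=camera("scene"); cv2.imwrite("pics/sc1.png",cv2.resize(s["color"][180:265,230:335],None,fx=7,fy=7,interpolation=cv2.INTER_CUBIC))
E
```

```text
64 406.046875 186.25 406.5746154785156 186.12686157226562 8.9869966506958 [ 535.1 -328.3   54. ] [ 534.8 -326.9   54. ]
61 149.88524590163934 245.63934426229508 149.60714721679688 245.2142791748047 9.046826362609863 [405.6 319.7  54. ] [404.5 318.9  54. ]
brown [ 463.1 -373.9   54. ]
white [ 403.8 -276.8   54. ]
black [554.9 338.8  54. ]
0.86 4277
((283.6875, 197.05374145507812), (50.48762512207031, 103.70858764648438), 82.03038787841797) [array([551.4, 108. , 128. ]), array([ 578. , -137.2,  128. ]), array([ 457.8, -148.5,  128. ]), array([431.2,  92.8, 128. ])] [504.6   -21.225 128.   ]
```

View pics/top1.png

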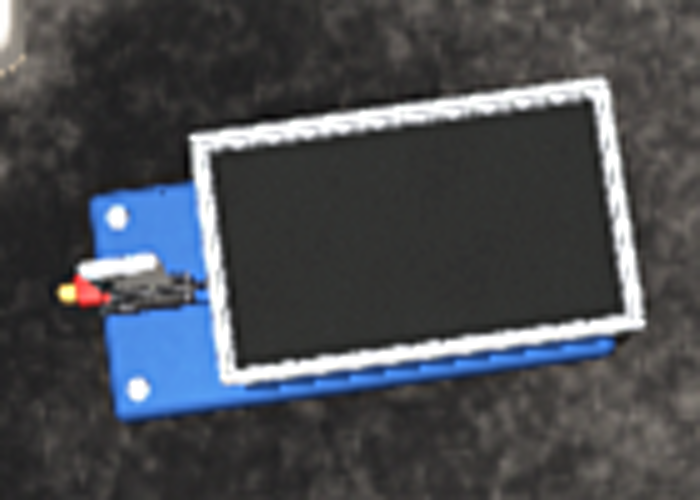

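View pics/sc1.png

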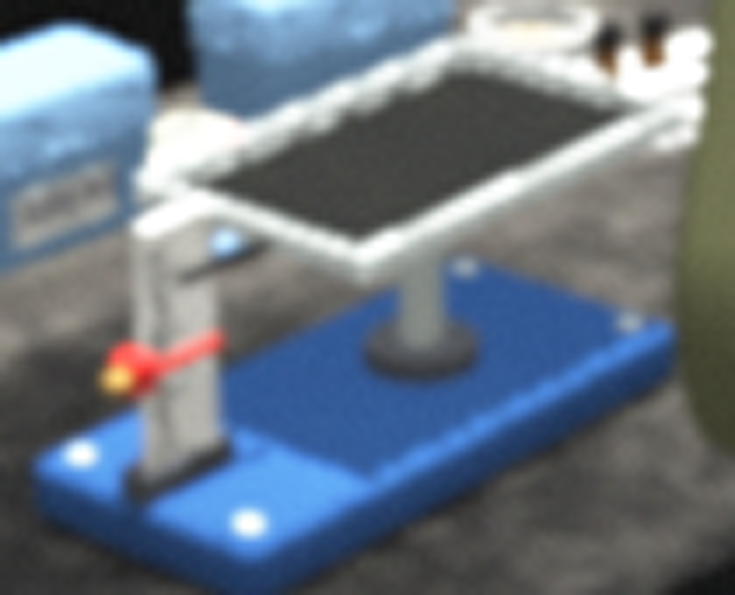

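The pan's corners in the top crop are at (192,138), (605,82), (640,325) and (228,378). In the scene crop the pointer reaches the board at about (190,275), with the red line at about (190,355).

```bash
python3 - <<'E'
from h import *
p=camera("top"); W=np.array([ray(p,210+a/5,150+b/5,128) for a,b in [(192,138),(605,82),(640,325),(228,378)]])
print(W, W.mean(0)); d=W[0]-W[1]+W[3]-W[2]; yaw=np.arctan2(-d[0],d[1]); print("yaw",yaw, np.linalg.norm(W[0]-W[1]),np.linalg.norm(W[1]-W[2]))
c=W.mean(0)[:2]; R=np.array([[np.cos(yaw),-np.sin(yaw)],[np.sin(yaw),np.cos(yaw)]])
for q in [(0,45),(0,-45),(0,140)]: print(q,c+R@q)
s=camera("scene")
for x in (-15,0,15):
  b=c+R@(x,138)
  for z in (142,120,110,95,90,85,80,75,20): 
    u=pix(s,[*b,z]); print(x,z,(u[0]-230)*7,(u[1]-180)*7)
E
```

```text
[[ 553.8   61.2  128. ]
 [ 574.3 -135.7  128. ]
 [ 457.5 -147.2  128. ]
 [ 438.4   46.2  128. ]] [506.    -43.875 128.   ]
yaw 0.10111439794559765 197.96428970902807 117.36477324989806
(0, 45) [501.45760167   0.8951532 ]
(0, -45) [510.54239833 -88.6451532 ]
(0, 140) [491.8680941   95.40992106]
-15 142 196 210
-15 120 196 266
-15 110 203 287
-15 95 203 329
-15 90 203 336
-15 85 203 350
-15 80 203 364
-15 75 203 371
-15 20 210 504
0 142 168 203
0 120 168 252
0 110 175 280
0 95 175 315
0 90 175 329
0 85 175 336
0 80 175 350
0 75 175 364
0 20 182 490
15 142 140 189
15 120 140 245
15 110 147 266
15 95 147 308
15 90 147 315
15 85 147 329
15 80 147 343
15 75 147 350
15 20 154 483
```

Emit:
send_rows([
  [[50,30,0],0,-1],
  [[50,30,0],0,-1],
  [[50,30,0],0,-1],
  [[50,30,0],0,-1],
  [[50,28,0],0,-1],
  [[40,20,0],0,-1],
  [[7,0,0],0,-1],
  [[0,0,0],0,-1],
], squeeze=20)

```text
clock: 1.45
eef_pos: [500.5, -348.2, 302.2]
eef_rot: [-3.141, 0.0, 0.449]
wrist_force: [0.1, 0.5, -0.3]
finger_gap: 94.0
finger_force: 0.0
```

```bash
python3 - <<'E'
from h import *
print(read_state()["eef_pos"],read_state()["eef_rot"])
p=camera("wrist"); c=p["color"].copy()
for r in spot_point("jar_a",p): print(world(p,r["point"]),r["confidence"],pix(p,world(p,r["point"])))
g=pix(p,[535,-328,54]); print(g); cv2.circle(c,g,4,(0,0,255),1); cv2.imwrite("pics/w1.png",c)
hsv=cv2.cvtColor(p["color"],cv2.COLOR_BGR2HSV); b=((hsv[...,0]>90)&(hsv[...,0]<125)&(hsv[...,1]>80)&(hsv[...,2]>110)).astype(np.uint8)
n,_,st,ce=cv2.connectedComponentsWithStats(b)
for i in range(1,n):
  if st[i,4]>150: print(st[i],ce[i],ray(p,*ce[i],54))
E
```

```text
[ 500.51720392 -348.17448     302.16422224] [-3.14111513e+00  3.56605833e-04  4.48737038e-01]
[ 529.3 -329.3    1.9] 0.77 (282, 157)
[ 464.3 -372.     4. ] 0.69 (290, 219)
(282, 158)
[  50   12   69  132 6055] [83.00297275 78.35028902] [ 520.7 -122.5   54. ]
[ 262  138   42   42 1309] [282.46676853 158.46142093] [ 534.7 -327.6   54. ]
```

View pics/w1.png

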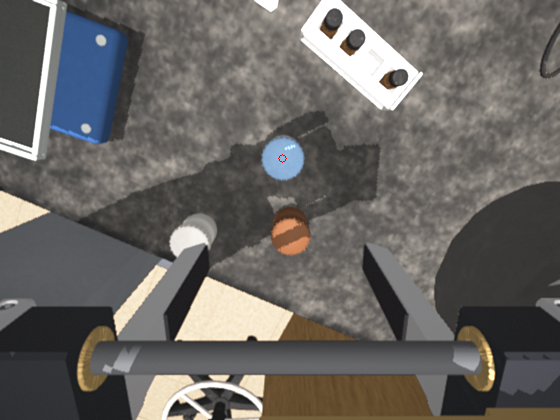

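The blue cap is at (282,158), with brown beside it at (291,235). The fingers close left–right in the image, so both jars clear.

Emit:
send_rows([
  [[34.5,20.5,0],0,-1],
  [[0,0,-50],0,-1],
  [[0,0,-50],0,-1],
  [[0,0,-50],0,-1],
  [[0,0,-20],0,-1],
  [[0,0,0],0,-1],
  [[0,0,0],0,-1],
])

```text
clock: 2.25
eef_pos: [533.9, -329.2, 134.0]
eef_rot: [3.141, -0.001, 0.445]
wrist_force: [0.3, -0.2, 0.2]
finger_gap: 94.0
finger_force: 0.0
```

Emit:
send_rows([
  [[1,1.5,-19],0,-1],
  [[0,0,0],0,-1],
  [[0,0,0],0,1],
  [[0,0,0],0,1],
  [[0,0,0],0,1],
  [[0,0,0],0,1],
  [[0,0,0],0,1],
  [[0,0,0],0,1],
  [[0,0,0],0,1],
  [[0,0,0],0,1],
], squeeze=20)

```text
clock: 3.25
eef_pos: [535.3, -326.7, 113.7]
eef_rot: [3.142, -0.0, 0.447]
wrist_force: [0.2, 0.0, 0.6]
finger_gap: 43.5
finger_force: 20.0
```

Emit:
send_rows([
  [[0,0,40],0,1],
  [[0,0,50],0,1],
  [[0,0,50],0,1],
  [[0,0,46],0,1],
  [[-5,45,0],5,1],
  [[-5,45,0],5,1],
  [[-5,45,0],5,1],
  [[-5,45,0],5,1],
  [[-5,45,0],5,1],
  [[0,13,0],0,1],
  [[0,0,0],0,1],
  [[0,0,0],0,1],
])

```text
clock: 4.45
eef_pos: [510.4, -89.3, 299.6]
eef_rot: [3.142, 0.0, 0.882]
wrist_force: [0.7, 0.2, -0.8]
finger_gap: 44.0
finger_force: 20.0
```

Emit:
send_rows([
  [[0,0.5,-30],0,1],
  [[0,0,-25],0,1],
  [[0,0,-10],0,1],
  [[0,0,-4],0,1],
  [[0,0,-4],0,1],
  [[0,0,-4],0,1],
  [[0,0,-4],0,1],
  [[0,0,-4],0,1],
  [[0,0,-3],0,1],
  [[0,0,0],0,1],
  [[0,0,0],0,1],
])

```text
clock: 5.55
eef_pos: [510.2, -88.1, 211.7]
eef_rot: [-3.141, 0.0, 0.883]
wrist_force: [-0.4, 0.5, -0.8]
finger_gap: 43.7
finger_force: 20.0
```

```bash
python3 - <<'E'
from h import *
print(read_state()["eef_pos"],read_state()["wrist_force"])
s=camera("scene"); cv2.imwrite("pics/sc2.png",cv2.resize(s["color"][150:265,220:340],None,fx=5,fy=5,interpolation=cv2.INTER_CUBIC))
E
```

```text
[510.24666184 -88.11954686 211.70275153] [-0.42259543  0.53120307 -0.75299724]
```

View pics/sc2.png

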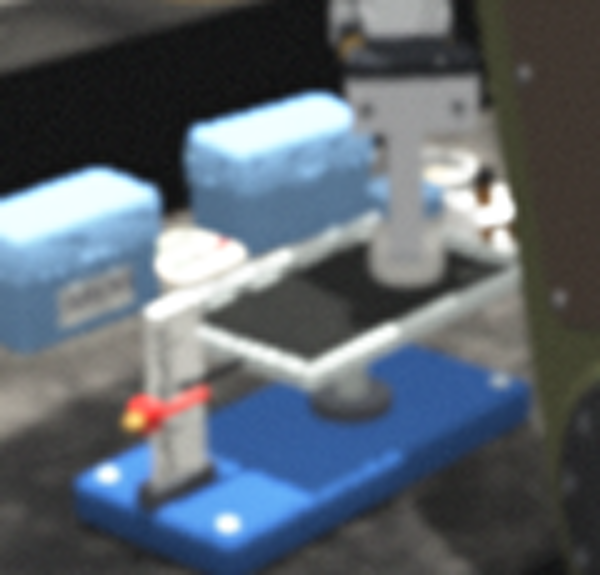

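The jar stands on the pan with the pan pressed partway down. The pointer, at about (215,370), is still above the red line at about (190,400). I'll release it with a partial opening.

Emit:
send_rows([
  [[0,0,-2],0,0.0],
  [[0,0,0],0,-0.4],
  [[0,0,0],0,-0.4],
  [[0,0,0],0,-0.4],
  [[0,0,0],0,-0.4],
  [[0,0,10],0,-0.4],
  [[0,0,30],0,-0.4],
  [[0,0,50],0,-0.4],
  [[-20,50,30],0,-0.8],
  [[-20,50,0],0,-1],
  [[-10,50,0],0,-1],
  [[-10,50,0],0,-1],
])

```text
clock: 6.8
eef_pos: [454.9, 98.4, 325.2]
eef_rot: [3.14, -0.001, 0.882]
wrist_force: [0.7, 0.4, -0.4]
finger_gap: 92.8
finger_force: 0.0
```

Emit:
send_rows([
  [[-10,50,0],0,-1],
  [[-10,50,0],0,-1],
  [[-10,50,0],0,-1],
  [[0,20,0],0,-1],
  [[0,0,0],0,-1],
  [[0,0,0],0,-1],
])

```text
clock: 7.4
eef_pos: [426.4, 263.7, 324.4]
eef_rot: [3.141, -0.0, 0.884]
wrist_force: [0.6, 0.2, -0.4]
finger_gap: 94.3
finger_force: 0.0
```

```bash
python3 - <<'E'
from h import *
print(read_state()["eef_pos"],read_state()["eef_rot"])
p=camera("wrist"); hsv=cv2.cvtColor(p["color"],cv2.COLOR_BGR2HSV); b=((hsv[...,0]>90)&(hsv[...,0]<125)&(hsv[...,1]>80)&(hsv[...,2]>110)).astype(np.uint8)
n,_,st,ce=cv2.connectedComponentsWithStats(b)
for i in range(1,n):
  if st[i,4]>150: print(st[i],ce[i],ray(p,*ce[i],54))
s=camera("scene")
a=cv2.resize(s["color"][150:265,220:340],None,fx=5,fy=5,interpolation=cv2.INTER_CUBIC); cv2.imwrite("pics/sc3.png",a)
for t in("pan","mark"):
  for r in spot_point(t,s): print(t,world(s,r["point"]),r["confidence"])
t=camera("top")
for k in("pan","mark"):
  for r in spot_point(k,t): print(k,world(t,r["point"]),r["confidence"])
E
```

```text
[426.37467405 263.74633506 324.35917845] [ 3.14139000e+00 -6.49350203e-05  8.83840496e-01]
[217 143  40  40 866] [238.34526559 165.12933025] [405.  319.6  54. ]
[ 402  210   62   65 1989] [432.48366013 240.91804927] [522.5 107.1  54. ]
[387 244  35  41 288] [402.86111111 263.68402778] [479.1 104.4  54. ]
pan [505.1 -43.3  96.1] 0.67
mark [492.7  96.2  82.8] 0.43
pan [509.8 -43.7  94.2] 0.58
mark [487.9  97.3  83.8] 0.54
```

View pics/sc3.png

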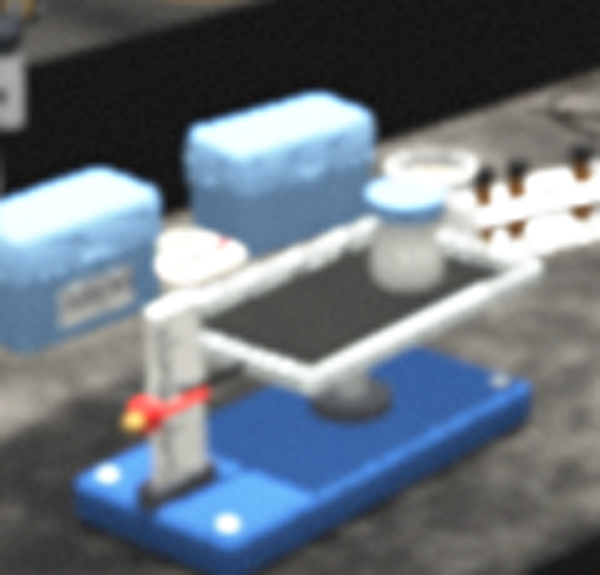

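The jar is upright on the pan at (405,235). The pointer now ends just above the red line, so I'll measure this against the empty-pan picture.

```bash
python3 - <<'E'
from h import *
a=cv2.imread("pics/scene0.png"); s=camera("scene"); b=s["color"]
k=[cv2.resize(i[205:250,240:275],None,fx=11,fy=11,interpolation=cv2.INTER_CUBIC) for i in (a,b)]
cv2.imwrite("pics/cmp.png",np.hstack(k))
c=np.array([506,-43.9]); y=.101; R=np.array([[np.cos(y),-np.sin(y)],[np.sin(y),np.cos(y)]])
for x in (0,-5,-10):
  for yy in (125,140,155):
    print(x,yy,[tuple(((np.array([*(lambda q:((q[0]/q[2]*s["fx"]+s["cx"]-240)*11,(q[1]/q[2]*s["fy"]+s["cy"]-205)*11))(s["camera_from_world"]@np.r_[c+R@(x,yy),z,1])])).round()).astype(int)) for z in (120,95,85,80)])
E
```

```text
0 125 [(np.int64(202), np.int64(114)), (np.int64(206), np.int64(209)), (np.int64(207), np.int64(246)), (np.int64(208), np.int64(265))]
0 140 [(np.int64(158), np.int64(134)), (np.int64(162), np.int64(229)), (np.int64(164), np.int64(266)), (np.int64(165), np.int64(285))]
0 155 [(np.int64(114), np.int64(154)), (np.int64(118), np.int64(249)), (np.int64(120), np.int64(287)), (np.int64(121), np.int64(306))]
-5 125 [(np.int64(217), np.int64(120)), (np.int64(221), np.int64(214)), (np.int64(222), np.int64(252)), (np.int64(223), np.int64(270))]
-5 140 [(np.int64(173), np.int64(139)), (np.int64(177), np.int64(234)), (np.int64(179), np.int64(272)), (np.int64(179), np.int64(291))]
-5 155 [(np.int64(128), np.int64(159)), (np.int64(133), np.int64(255)), (np.int64(134), np.int64(293)), (np.int64(135), np.int64(312))]
-10 125 [(np.int64(232), np.int64(125)), (np.int64(236), np.int64(220)), (np.int64(237), np.int64(257)), (np.int64(238), np.int64(276))]
-10 140 [(np.int64(188), np.int64(145)), (np.int64(192), np.int64(240)), (np.int64(193), np.int64(278)), (np.int64(194), np.int64(297))]
-10 155 [(np.int64(143), np.int64(165)), (np.int64(148), np.int64(261)), (np.int64(149), np.int64(299)), (np.int64(150), np.int64(317))]
```

View pics/cmp.png

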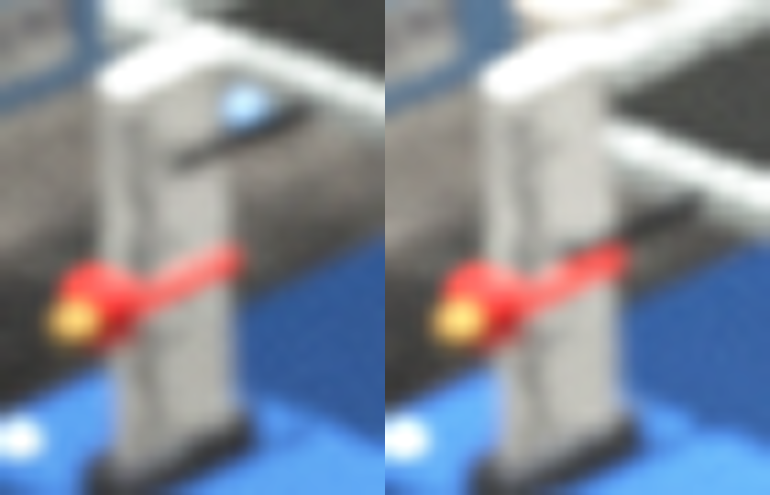

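The pointer dropped about 24 mm. It still sits about 7 mm above the red line: at column 180 of the right half, the pointer is at y≈247 and the line at y≈276. That is more than the 3 mm allowed, so the second jar is needed.

Emit:
send_rows([
  [[-11,28,0],0,-1],
  [[-10,28,0],0,-1],
  [[0,0,-50],0,-1],
  [[0,0,-50],0,-1],
  [[0,0,-50],0,-1],
  [[0,0,-40],0,-1],
  [[0,0,0],0,-1],
  [[0,0,0],0,-1],
])

```text
clock: 8.6
eef_pos: [405.9, 320.1, 135.0]
eef_rot: [3.142, -0.0, 0.883]
wrist_force: [0.5, 0.1, 1.0]
finger_gap: 94.0
finger_force: 0.0
```

Emit:
send_rows([
  [[-0.5,-0.5,-21],0,-1],
  [[0,0,0],0,-1],
  [[0,0,0],0,1],
  [[0,0,0],0,1],
  [[0,0,0],0,1],
  [[0,0,0],0,1],
  [[0,0,0],0,1],
  [[0,0,0],0,1],
  [[0,0,0],0,1],
  [[0,0,0],0,1],
], squeeze=20)

```text
clock: 9.6
eef_pos: [404.9, 319.5, 113.0]
eef_rot: [-3.142, 0.0, 0.883]
wrist_force: [-0.2, -0.2, 1.1]
finger_gap: 43.4
finger_force: 20.0
```

Emit:
send_rows([
  [[0,0,40],0,1],
  [[0,0,50],0,1],
  [[0,0,50],0,1],
  [[0,0,46],0,1],
  [[14,-45,0],0,1],
  [[14,-45,0],0,1],
  [[14,-45,0],0,1],
  [[14,-45,0],0,1],
  [[14,-45,0],0,1],
  [[14,-45,0],0,1],
  [[12,-48,0],0,1],
  [[0,0,0],0,1],
])

```text
clock: 10.8
eef_pos: [501.6, -3.1, 298.6]
eef_rot: [3.141, 0.001, 0.878]
wrist_force: [-0.6, 0.3, -1.1]
finger_gap: 43.7
finger_force: 20.0
```

Emit:
send_rows([
  [[0,0,0],0,1],
  [[0,0,0],0,1],
])

```text
clock: 11.0
eef_pos: [500.7, 2.1, 298.8]
eef_rot: [-3.141, 0.0, 0.884]
wrist_force: [0.0, 0.3, -1.6]
finger_gap: 43.5
finger_force: 20.0
```

Emit:
send_rows([
  [[0.5,-1,-45],0,1],
  [[0,0,-30],0,1],
  [[0,0,-10],0,1],
  [[0,0,-4],0,1],
  [[0,0,-4],0,1],
  [[0,0,-4],0,1],
  [[0,0,-4],0,1],
  [[0,0,-4],0,1],
  [[0,0,-4],0,1],
  [[0,0,-4],0,1],
  [[0,0,0],0,1],
  [[0,0,0],0,1],
])

```text
clock: 12.2
eef_pos: [501.4, 0.5, 185.9]
eef_rot: [-3.141, 0.0, 0.883]
wrist_force: [-0.6, 0.4, 0.4]
finger_gap: 43.5
finger_force: 20.0
```

Emit:
send_rows([
  [[0,0,0],0,0.0],
  [[0,0,0],0,-0.4],
  [[0,0,0],0,-0.4],
  [[0,0,0],0,-0.4],
  [[0,0,0],0,-0.4],
  [[0,0,10],0,-0.4],
  [[0,0,30],0,-0.4],
  [[0,0,50],0,-0.4],
  [[0,0,50],0,-0.4],
  [[-20,50,0],0,-0.4],
  [[-20,50,0],0,-0.4],
  [[-20,50,0],0,-0.4],
])

```text
clock: 13.4
eef_pos: [444.7, 140.9, 327.1]
eef_rot: [3.141, -0.001, 0.882]
wrist_force: [0.8, -0.0, 0.3]
finger_gap: 65.6
finger_force: 0.0
```

Emit:
send_rows([
  [[-20,50,0],0,-0.4],
  [[-10,50,0],0,-0.4],
  [[0,0,0],0,-0.4],
  [[0,0,0],0,-0.4],
  [[0,0,0],0,-0.4],
  [[0,0,0],0,-0.4],
  [[0,0,0],0,-0.4],
  [[0,0,0],0,-0.4],
  [[0,0,0],0,-0.4],
  [[0,0,0],0,-0.4],
])

```text
clock: 14.4
eef_pos: [417.4, 235.0, 326.0]
eef_rot: [-3.142, -0.0, 0.883]
wrist_force: [0.7, -0.2, 0.1]
finger_gap: 65.9
finger_force: 0.0
```

```bash
python3 - <<'E'
from h import *
s=camera("scene"); cv2.imwrite("pics/sc4.png",cv2.resize(s["color"][150:265,220:340],None,fx=5,fy=5,interpolation=cv2.INTER_CUBIC))
for n in ("scene","top"):
  p=camera(n)
  for t in("pan","mark","jar_a"):
    for r in spot_point(t,p): print(n,t,world(p,r["point"]),round(r["confidence"],2))
E
```

```text
scene pan [505.8 -41.6  67.6] 0.76
scene mark [491.6  97.6  81.6] 0.56
scene mark [ 4.994e+02 -3.000e-01  7.250e+01] 0.51
scene jar_a [506.1 -94.8  65. ] 0.58
scene jar_a [ 453.1 -374.1    0.7] 0.54
top pan [510.  -41.9  69.1] 0.89
top mark [490.3  99.2  84.9] 0.58
top jar_a [ 459.8 -373.4   -3.2] 0.65
top jar_a [506.1  -1.1  64.7] 0.64
top jar_a [512.9 -90.8  63.8] 0.63
```

View pics/sc4.png

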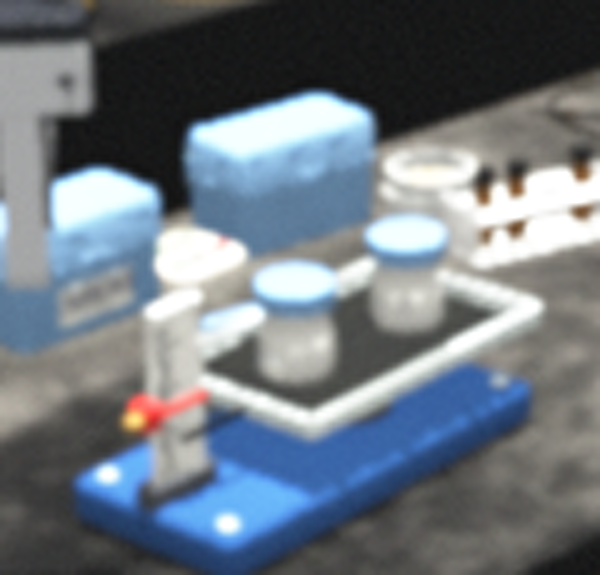

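Both blue jars stand upright on the pan, at (297,320) and (405,270). The pointer at about (195,430) is below the red line at about (190,403). The networks put the pan about 15 mm below the mark, within the limits.

```bash
python3 -c "
from cell import *
print(sign_off())"
```

```text
the job is handed in; nothing more can be done
None
```

The job is handed in (the verdict wasn't shown): both blue-capped jars stand upright on the pan with the pointer about 15 mm below the red mark, after one jar alone left it about 7 mm above.

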